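# Throttle the pump valve, seat the lid set on the food tub, lift off its cap

## Robot

A 6-joint arm with a two-finger parallel gripper is mounted at the origin on the work surface. World frame = base frame: x ahead of the robot, y to its left, z up, the work surface at z = 0. Lengths are in m, angles in degrees, forces in N, time in s.
With the tool pointing down it reaches from about 0.3 to 0.75 m from the base axis. Payload 8.5 kg.
Tool frame: the origin (TCP) lies midway between the tips of the shut fingers; the grasp point (between the pads) lies 19 mm behind it (env.hold_point_z is the distance from the TCP to the grasp point, in m); z points along the fingers, y is the line along which they close (so a half turn about z gives the same grasp; the last joint's range is limited). The gripper opens to 85 mm and grips with 20 to 120 N. Pads are 22 mm wide; open, the fingers measure 114 mm over their backs; the gripper's body (76 mm by 85 mm) begins 54 mm behind the grasp point. The pads swing forward as they close: fully open they stand 13 mm farther back than shut.
Start: joints at [-85.331, 21.807, 74.336, -0, 83.858, -12.336], TCP at [0.161, -0.526, 0.231] pointing down, gripper open.
Joint ranges: [-178.18, 178.18], [-50.72, 133.34], [12.68, 142.11], [-81.47, 261.47], [9.98, 163.14], [-165.26, 165.26]. Speed limits (degrees/s): [136.94, 136.94, 180, 180, 180, 180].

## Interface

Orientations are given as a 3x3 rotation matrix whose columns are the frame's x, y, z axes.
In Python, from rig import observe, get_image, camera_info, env gives the robot as it stands.
- The arm moves only by the tool drive_tool, never from a script. Its arguments are lists of equal length, an entry for each row: "offset": the shift along the tool's x, y, z in units of 40 mm (1.0 is 40 mm), a list of three; "turn": the turn, a rotation vector about the tool's x, y, z in units of 6 degrees (1.0 is 6 degrees), a list of three; "hand": the opening, from 0 (shut) to 1 (fully open). A call has exactly 10 rows; each row shifts and turns the commanded pose from where the row before left it, along the tool's axes as they then stand; what a row does not reach is not made up. A row lasts 1/8 s, in which the tool goes at most 62.5 mm and 10.7 degrees, less where a joint would pass 70% of its speed; a pose out of reach is approached as far as the arm can. A call is refused whole if a number of a shift passes 1 or a number of a turn 1, either way. A call with a gripper value outside its range is refused whole. The fingers move at their own pace and stop on an object; "newtons" is the grip in N (left out, the last holds). Time passes only in rows, so rows that do not move let the fingers close, or fill a call up. It gives the time, the measured TCP pose, the force, the opening and the grip force at its end, in the units of the state.
- observe(): the state, without advancing time (a new reading comes with each control period).
- get_image(name): name is "scene" or "top" or "wrist"; returns the picture (420x560x3 uint8, blue, green, red); there is no depth.
- camera_info(name): a dict with "fx", "fy", "cx", "cy" (pixels), "world_to_cam" (4x4, takes a point from world to camera coordinates). Camera axes: x right, y down, z forward; pixel columns grow to the right and rows downward; lengths in m; the calibration is good to about 2 mm. A picture is of the moment at which its call begins: read the wrist's pose just before it. camera_info takes no time and is no camera call; for the wrist camera it gives the pose at the moment of the call.
- env.close_job(): hands the job in; it is judged then, once.
The state is a dict: "time_s": time; "q": joint angles; "qvel": joint speeds; "joint_efforts": joint torques, N m; "position": TCP position; "tool_rot": TCP orientation; "ft_force": force on the tool from outside, world axes, zero at the start; "wrist_torque": the same for the moment, N m; "grip_width": finger opening in m; "gripper_force": force on a finger pad.
Only numpy, scipy, OpenCV 4.12 (cv2) and the standard library are available. Lean on these libraries where they do the work, as an engineer would, in place of code of your own. Each camera call takes 0.05 s, during which the arm holds its last target. There are 200 camera calls.

## Task

Feeding time: first throttle the circulation pump by turning the lever of its ball valve to halfway, 45 degrees across the pipe, and leave it there. Then pick up the two-part lid as one piece by the ribbed collar of its inner lid, with the cap riding on top, lower it into the mouth of the open food tub until the collar sits fully on the rim, let go of it, and lift the knobbed cap alone straight up, so that the inner lid stays seated and undisturbed. Finish while still holding the cap level about 10 cm above the seated inner lid, clear of everything, with the tub and all the other things left standing where they were.

Things in the scene. Friction and masses are not known exactly. Their poses are not given: they have to be found in the camera images.
- pump_line: fixed pump, grey PVC pipe and ball valve at the robot's right; place and yaw vary. Origin on the shelf below the valve stem, x along the pipe, away from the robot towards the pump. Pipe 32 mm thick, axis 58 mm up, from an elbow 128 mm before the stem to the pump (centred 190 mm beyond the stem, 130 mm high). The valve's union nuts reach 57 mm either side of the stem, 87 mm above the shelf
- valve_stem (a point): point on the vertical axis of the valve stem, at mid-height of the lever, 104 mm above the shelf; fixed to the pump line, with its axes
- lever_grip (a point): point on the lever's centre line, 70 mm from the stem axis, 104 mm above the shelf; moves with the lever. Its x axis points along the lever towards the stem, so that the lever points along its -x
- valve_lever (a joint): lever angle, rad: black bar 14 mm wide, 97 to 111 mm above the shelf, reaching 90 mm from the vertical stem axis. 0: open, along the pipe, pointing away from the pump (pump line's -x); grows counterclockwise seen from above; 0.785: halfway (45 deg); 1.571: shut, at its stop. Starts at 0 to 0.4. Friction 0.35 N m (5 N at the grip point); stays where left
- tub: open food tub, a white plastic cylinder 60 mm in outer diameter, 95 mm high, wall 3 mm (mouth 54 mm across), about 0.15 to 0.31 kg, loose. Origin at the centre of its underside, z up
- tub_mouth (a point): centre of the tub's rim plane, 95 mm above the tub's origin
- inner_lid: inner sifter lid, loose, 50 to 80 g, standing on its plug. Origin: centre of the plug's underside, z up. Plug 50 mm in diameter, 12 mm deep, tapered to 47 mm at the foot; ribbed collar 66 mm in diameter, 12 to 25 mm above the origin; boss under the cap 54 mm in diameter, up to 33 mm. Seated: underside of the collar on the tub's rim, origin 83 mm above the tub's
- cap: outer cap, loose, 30 g, an upside-down cup over the inner lid's boss, resting on the collar by weight alone, not fastened. Origin: centre of its lower rim, 25 mm above the inner lid's origin when nested. 62 mm in diameter (57 inside), flat top at 12 mm; on it a round knob 22 mm in diameter, 12 to 28 mm above the origin; nested lid pair 53 mm high
- cap_knob (a point): middle of the cap's knob, 20 mm above the cap's origin
- thermometer: glass stick thermometer lying on the shelf between the two lid/tub places, 130 x 22 x 18 mm with two rubber feet, origin under its middle, x along the stick; a bystander
- tweezers: steel aquascaping tweezers lying flat, 200 x 25 x 8 mm, origin under the middle, x along them; a bystander
- scraper: algae magnet scraper, two halves clamped together, 50 x 85 x 50 mm high, origin under its middle; a bystander
- cave: ceramic cave ornament, about 85 x 130 x 92 mm high, origin under its middle; a bystander
- canister: another fish food canister, closed, without a knob, 78 mm in diameter, 106 mm high; not the one to use; origin at its foot; a bystander
- conditioner: water conditioner bottle, 52 mm in diameter, 140 mm high, origin at its foot; a bystander
- dose_cup: small open measuring cup, 40 mm in diameter, 34 mm high, origin at its foot; a bystander
- media_jar: jar of filter media, 66 mm in diameter, 85 mm high, origin at its foot; a bystander

How it is judged (in metres and radians):
On the way, in this order (a step that is already met when the one before it is completed fails the run):
1. the valve lever stands at 45 degrees, let go (value of joint valve_lever between 0.665 and 0.905 rad and contact force between the fingers and pump_line below 0.2 N), for 0.3 s.
2. the lid pair, still nested, is fully seated on the tub and the inner lid is let go (z of inner_lid in the frame of tub between 0.079 and 0.0855 m and horizontal distance between inner_lid and tub_mouth below 0.004 m and angle between the z axis of inner_lid and the z axis of tub, either way round below 0.06 rad and z of cap in the frame of inner_lid below 0.029 m and horizontal distance between cap and inner_lid below 0.004 m and contact force between the fingers and inner_lid below 0.1 N), for 0.2 s.
At the end, for the whole second after the job is handed in: Lever within 7 deg of 45; inner lid seated on the tub (2.5 mm in height, 4 mm sideways, 3 deg), untouched; tub upright, within 20 mm of its start; fingers hold the cap still, within 11 deg of level, 60-160 mm above its nested place, within 40 mm of the tub axis; bystanders moved under 25 mm (value of joint valve_lever between 0.665 and 0.905 rad and z of inner_lid in the frame of tub between 0.079 and 0.0855 m and horizontal distance between inner_lid and tub_mouth below 0.004 m and angle between the z axis of inner_lid and the z axis of tub, either way round below 0.06 rad and angle between tub's own z axis and vertical below 0.05 rad and distance of tub from where it was at the start of the episode below 0.02 m and contact force between the fingers and inner_lid below 0.1 N and z of cap in the frame of inner_lid between 0.085 and 0.185 m and horizontal distance between cap and tub below 0.04 m and angle between cap's own z axis and vertical below 0.2 rad and linear speed of cap below 0.03 m/s and contact force between the fingers and cap above 0.5 N and contact force between cap and inner_lid below 0.05 N); the arm keeps its last pose, push and grip.
It fails at once if the cap comes off the inner lid (more than 12 mm apart) while the inner lid is not seated in the tub (distance between cap and inner_lid above 0.037 m and not (z of inner_lid in the frame of tub between 0.079 and 0.0855 m and horizontal distance between inner_lid and tub_mouth below 0.004 m and angle between the z axis of inner_lid and the z axis of tub, either way round below 0.06 rad)).
It fails at once if the lid is let go while its plug is still above the tub's rim (dropped in) (contact force between the fingers and inner_lid below 0.1 N and horizontal distance between inner_lid and tub below 0.045 m and z of inner_lid in the frame of tub above 0.1 m).
It fails at once if the tub is tipped or shoved away (angle between tub's own z axis and vertical above 0.2 rad or distance of tub from where it was at the start of the episode above 0.03 m).
It fails at once if a bystander is disturbed (distance of any of thermometer, tweezers, scraper, cave, canister, conditioner, dose_cup, media_jar from where it was at the start of the episode above 0.025 m).
It also fails if it takes over 64 s, if anything falls off the work surface, if the arm or the gripper's body presses on something with over 40 N, if the wrist force passes 120 N, or if a joint passes its speed limit or range.

## Working session

There is one attempt and no reset: what is moved stays moved. The work goes in short steps, Python scripts to look and compute and a tool call to move; the robot and the scene stay as the last step left them, time stands still between calls to the robot, and variables do not carry over. Pictures are saved under pics/ and viewed, at most 12 in all, crops included, and the job is handed in when it is done.

Besides the shell and the picture viewer there is one more tool, called after "Request:" by a JSON object that holds its "method" and its "body", one argument or row to a line. drive_tool: Moves the arm, as the interface text tells. Its arguments: {"type":"object","properties":{"offset":{"type":"array"},"turn":{"type":"array"},"hand":{"type":"array"},"newtons":{"type":"number"}},"required":["offset","turn","hand"]}

```bash
ls; mkdir -p pics; python3 - <<'E'
from rig import observe,get_image,camera_info,env
import cv2,numpy as np
for n in ("scene","top"):
    cv2.imwrite(f"pics/{n}0.png",get_image(n)); c=camera_info(n); print(n,c)
o=observe();print(o)
E
```

```text
pics
scene {'fx': 433.9021009376804, 'fy': 433.9021009376804, 'cx': 286.7910140677263, 'cy': 207.327971472268, 'world_to_cam': array([[-0.63250253,  0.77448195,  0.0108747 ,  0.36051504],
       [ 0.5812487 ,  0.4838793 , -0.65422532, -0.26844133],
       [-0.51194775, -0.40747826, -0.75622151,  1.68949253],
       [ 0.        ,  0.        ,  0.        ,  1.        ]])}
top {'fx': 449.08309988524263, 'fy': 449.08309988524263, 'cx': 275.9860983874658, 'cy': 216.2604582975496, 'world_to_cam': array([[-1.36715844e-02, -9.99906458e-01, -4.03772384e-04,
         2.70806474e-02],
       [-9.95640878e-01,  1.36505194e-02, -9.22654060e-02,
         5.67712457e-01],
       [ 9.22622870e-02, -8.59401992e-04, -9.95734368e-01,
         1.39641133e+00],
       [ 0.00000000e+00,  0.00000000e+00,  0.00000000e+00,
         1.00000000e+00]])}
{'time_s': 0.1, 'q': array([-8.53313004e+01,  2.18377853e+01,  7.43788337e+01,  1.07287675e-05,
        8.38569686e+01, -1.23363352e+01]), 'qvel': array([-0.04245275, -0.12486895, -0.28718926, -0.11806543,  0.03787125,
        0.00149531]), 'joint_efforts': array([ 2.19178473e-03, -4.49224520e+01, -2.31658709e+01, -2.03681161e-04,
        3.70128560e-03, -6.50565852e-06]), 'position': array([ 0.16082231, -0.52569758,  0.23077665]), 'tool_rot': array([[ 9.56279081e-01,  2.92455653e-01, -1.04352557e-04],
       [ 2.92455543e-01, -9.56278263e-01,  1.28009979e-03],
       [ 2.74582339e-04, -1.25465114e-03, -9.99999175e-01]]), 'ft_force': array([-0.33437939, -0.28895255, -0.0134635 ]), 'wrist_torque': array([ 0.02468349, -0.01356924,  0.00369407]), 'gripper_force': 0.0, 'grip_width': 0.08557150091971079}
```

View pics/scene0.png

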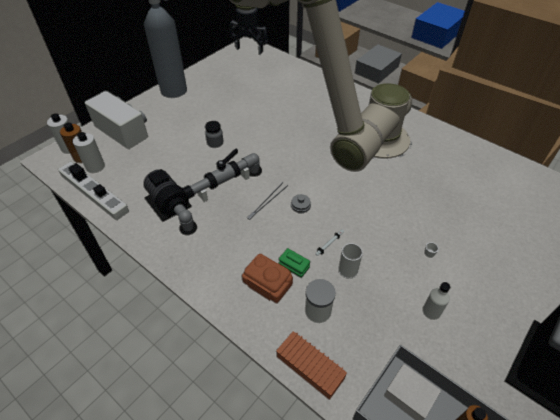

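View pics/top0.png

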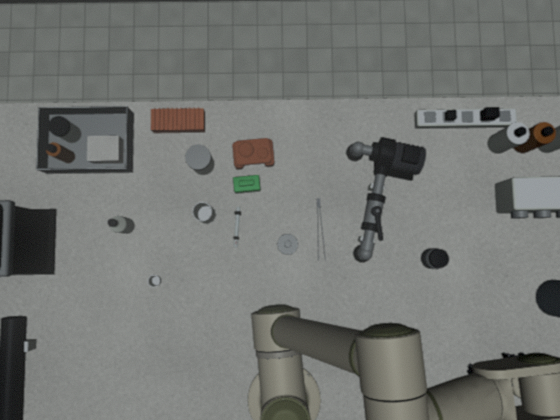

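The top view shows the lid pair at about (287,244), the tub at (204,213) and the valve near (375,200). I'll enlarge these three.

```bash
cat > h.py <<'E'
import numpy as np, cv2
from rig import observe,get_image,camera_info,env
def ray(c,u,v,z):
    "world point on the pixel's ray at height z"
    W=c["world_to_cam"];R=W[:3,:3];o=-R.T@W[:3,3]
    d=R.T@np.array([(u-c["cx"])/c["fx"],(v-c["cy"])/c["fy"],1]);return o+d*(z-o[2])/d[2]
def px(c,p):
    q=c["world_to_cam"]@np.r_[p,1];return np.array([c["fx"]*q[0]/q[2]+c["cx"],c["fy"]*q[1]/q[2]+c["cy"]])
def crop(im,u0,v0,w,h,k):
    o=cv2.resize(im[v0:v0+h,u0:u0+w],None,fx=k,fy=k,interpolation=cv2.INTER_CUBIC)
    for u in range(-(-u0//10)*10,u0+w,10):cv2.line(o,((u-u0)*k,0),((u-u0)*k,5 if u%50 else 14),(0,0,255),1)
    for v in range(-(-v0//10)*10,v0+h,10):cv2.line(o,(0,(v-v0)*k),(5 if v%50 else 14,(v-v0)*k),(0,0,255),1)
    return o
E
python3 - <<'E'
from h import *
t=cv2.imread("pics/top0.png");s=cv2.imread("pics/scene0.png")
t=cv2.convertScaleAbs(t,alpha=1.6);s=cv2.convertScaleAbs(s,alpha=1.5)
a=np.hstack([crop(t,340,130,80,60*2,5),crop(s,180,140,80,60,5)if 0 else crop(t,180,190,80,120,5)[:600]])
b=crop(t,260,195,80,75,5)
a[260:260+275+0,400:800]=b[100:375]
cv2.imwrite("pics/c1.png",a)
E
```

```text
(no output)
```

View pics/c1.png

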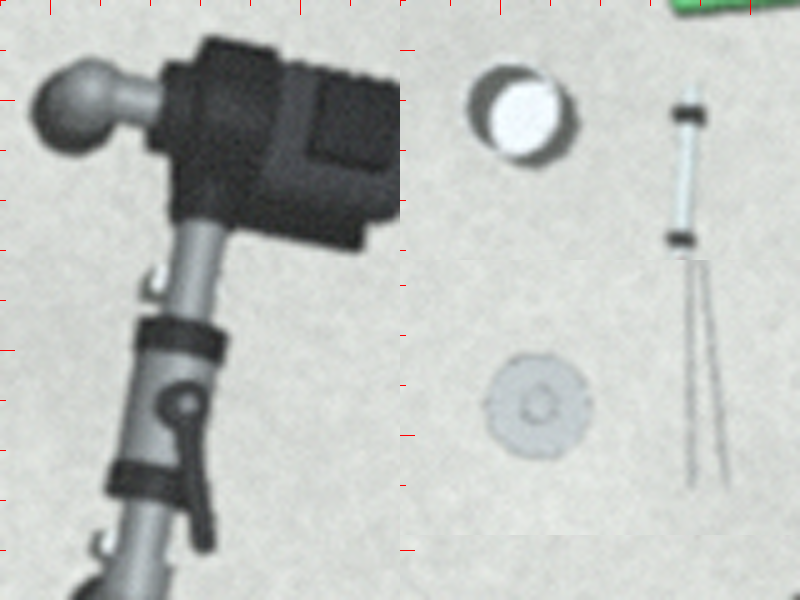

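```bash
python3 - <<'E'
from h import *
c=camera_info("top")
for n,u,v,z in [("stem",376.6,210.6,.111),("tip",381,240,.104),("pipeA",380,180,.058),("pipeB",367.6,242,.058),("knob",288,243.8,.053),("collar",287.6,244.2,.025),("rim",204,213,.095),("foot",205.6,213.6,0),("thermA",237.5,212.7,.018),("thermB",236,238,.018)]:
    print(n,ray(c,u,v,z).round(4))
print(observe()["position"])
E
```

```text
stem [ 0.573  -0.2808  0.111 ]
tip [ 0.4855 -0.2925  0.104 ]
pipeA [ 0.6742 -0.3067  0.058 ]
pipeB [ 0.4816 -0.2618  0.058 ]
knob [ 0.4796 -0.0166  0.053 ]
collar [ 0.4792 -0.0161  0.025 ]
rim [0.5745 0.2363 0.095 ]
foot [0.5822 0.2464 0.    ]
thermA [0.5819 0.1419 0.018 ]
thermB [0.5013 0.1471 0.018 ]
[ 0.16082231 -0.52569758  0.23077665]
```

The stem is at about (0.573, -0.281), with pipe yaw -13 deg. The lever points at 188 deg, which gives 0.36 rad, inside the stated range. Now I'll go above the lever grip.

Request:
{"method": "drive_tool", "body": {
  "offset": [
    [0.99,-0.31,0],
    [0.99,-0.31,0],
    [0.99,-0.31,0],
    [0.99,-0.31,0],
    [0.99,-0.31,0],
    [0.99,-0.31,0],
    [0.99,-0.31,0],
    [0.99,-0.31,0],
    [0.99,-0.31,0],
    [0.99,-0.31,0]
  ],
  "turn": [
    [0,0,0],
    [0,0,0],
    [0,0,0],
    [0,0,0],
    [0,0,0],
    [0,0,0],
    [0,0,0],
    [0,0,0],
    [0,0,0],
    [0,0,0.8]
  ],
  "hand": [0.6,0.6,0.6,0.6,0.6,0.6,0.6,0.6,0.6,0.6]
}}

```text
time_s: 1.35
position: [0.5042, -0.2905, 0.231]
tool_rot: [[0.978, 0.21, -0.001], [0.21, -0.978, 0.0], [-0.0, -0.001, -1.0]]
ft_force: [-0.0, 0.4, 1.0]
grip_width: 0.051
gripper_force: 0.0
```

```bash
cat >> h.py <<'E'
def need(o,tgt,yaw):
    "offset in 40 mm units in the tool axes as they stand, and turn about tool z in 6 deg units, to tool-x heading yaw"
    R=o["tool_rot"];d=R.T@(np.array(tgt)-o["position"])/.04
    cur=np.degrees(np.arctan2(R[1,0],R[0,0]));print("pos",o["position"].round(4),"yaw",cur.round(2),"tilt",R[:2,2].round(4),"t",o["time_s"],"w",round(o["grip_width"],4),"F",o["ft_force"].round(1),"off",d.round(2),"turn",((cur-yaw)/6).round(2))
E
python3 - <<'E'
from h import *
o=observe();need(o,(.5036,-.2901,.231),7.6);c=camera_info("wrist");im=get_image("wrist");cv2.imwrite("pics/w1.png",im)
W=c["world_to_cam"];print((-W[:3,:3].T@W[:3,3]).round(4))
for p in [(.573,-.2808,.111),(.4855,-.2925,.111),(.5036,-.2901,.111)]:print(px(c,p).round(1))
E
```

```text
pos [ 0.5042 -0.2905  0.231 ] yaw 12.1 tilt [-0.0006  0.0005] t 1.35 w 0.051 F [-0.   0.4  1. ] off [-0.01 -0.01 -0.  ] turn 0.75
[ 0.5741 -0.2764  0.3734]
[285.2 119.8]
[277.2 220.4]
[278.7 201.1]
```

View pics/w1.png

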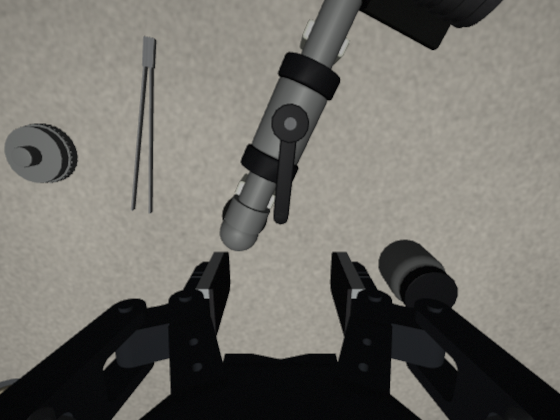

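```bash
python3 - <<'E'
from h import *
o=observe();c=camera_info("wrist")
s=ray(c,290,124,.111);t=ray(c,281,221,.107);A=ray(c,337,22,.058);B=ray(c,259,192,.058)
k=ray(c,22,157,.053);
f=lambda d:np.degrees(np.arctan2(d[1],d[0]))
print(s,t,np.linalg.norm((t-s)[:2]),f(s-t),f(A-B),A,B,"knob",k)
s[2]=0;
need(o,s+[-.07*np.cos(np.radians(f(s-t))),-.07*np.sin(np.radians(f(s-t))),.09],f(s-t))
E
```

```text
[ 0.57372446 -0.28253633  0.111     ] [ 0.48756534 -0.29329584  0.107     ] 0.08682833758983995 7.118218647625481 -13.014949613378485 [ 0.66965711 -0.30678978  0.058     ] [ 0.49814554 -0.26714607  0.058     ] knob [ 0.48212899 -0.01693349  0.053     ]
pos [ 0.5072 -0.2877  0.2307] yaw 12.03 tilt [0.001  0.0019] t 1.4 w 0.0511 F [ 0.6  4.1 -0.9] off [-0.09  0.08  3.52] turn 0.82
```

Stem and lever agree between the two cameras to about 2 mm. Next I'll lower over the lever.

Request:
{"method": "drive_tool", "body": {
  "offset": [
    [0,0,0],
    [0,0,0],
    [0,0,0.5],
    [0,0,0.5],
    [0,0,0.5],
    [0,0,0.5],
    [0,0,0.5],
    [0,0,0.3],
    [0,0,0.2],
    [0,0,0]
  ],
  "turn": [
    [0,0,0.4],
    [0,0,0.4],
    [0,0,0],
    [0,0,0],
    [0,0,0],
    [0,0,0],
    [0,0,0],
    [0,0,0],
    [0,0,0],
    [0,0,0]
  ],
  "hand": [0.5,0.5,0.5,0.5,0.5,0.5,0.5,0.5,0.5,0.5]
}}

```text
time_s: 2.65
position: [0.5032, -0.2915, 0.1111]
tool_rot: [[0.992, 0.129, -0.0], [0.129, -0.992, 0.0], [-0.0, -0.0, -1.0]]
ft_force: [-0.8, -0.1, 0.6]
grip_width: 0.0431
gripper_force: 0.0
```

```bash
python3 - <<'E'
from h import *
o=observe();need(o,(.503,-.2905,.09),7.3)
E
```

```text
pos [ 0.5032 -0.2915  0.1111] yaw 7.41 tilt [-0.0004  0.0003] t 2.65 w 0.0431 F [-0.8 -0.1  0.6] off [-0.   -0.03  0.53] turn 0.02
```

Request:
{"method": "drive_tool", "body": {
  "offset": [
    [0,0,0.25],
    [0,0,0.25],
    [0,0,0],
    [0,0,0],
    [0,0,0],
    [0,0,0],
    [0,0,0],
    [0,0,0],
    [0,0,0],
    [0,0,0]
  ],
  "turn": [
    [0,0,0],
    [0,0,0],
    [0,0,0],
    [0,0,0],
    [0,0,0],
    [0,0,0],
    [0,0,0],
    [0,0,0],
    [0,0,0],
    [0,0,0]
  ],
  "hand": [0.5,0.5,0.3,0.1,0.1,0.1,0.1,0.1,0.1,0.1],
  "newtons": 20
}}

```text
time_s: 3.9
position: [0.5033, -0.2917, 0.0913]
tool_rot: [[0.992, 0.129, 0.0], [0.129, -0.992, -0.0], [0.0, 0.0, -1.0]]
ft_force: [-1.4, -4.4, -2.7]
grip_width: 0.014
gripper_force: 22.2
```

```bash
python3 - <<'E'
from h import *
o=observe();need(o,(.5725+.07*np.cos(np.radians(212)),-.282+.07*np.sin(np.radians(212)),.091),32)
E
```

```text
pos [ 0.5033 -0.2917  0.0913] yaw 7.4 tilt [ 0.0001 -0.0003] t 3.9 w 0.014 F [-1.4 -4.4 -2.7] off [0.16 0.71 0.01] turn -4.1
```

Request:
{"method": "drive_tool", "body": {
  "offset": [
    [0.003,0.094,0],
    [0.003,0.094,0],
    [0.003,0.094,0],
    [0.003,0.094,0],
    [0.003,0.094,0],
    [0.003,0.094,0],
    [0.003,0.094,0],
    [0.003,0.094,0],
    [0,0,0],
    [0,0,0]
  ],
  "turn": [
    [0,0,-0.51],
    [0,0,-0.51],
    [0,0,-0.51],
    [0,0,-0.51],
    [0,0,-0.51],
    [0,0,-0.51],
    [0,0,-0.51],
    [0,0,-0.51],
    [0,0,0],
    [0,0,0]
  ],
  "hand": [0.1,0.1,0.1,0.1,0.1,0.1,0.1,0.1,0.1,0.1]
}}

```text
time_s: 5.15
position: [0.5129, -0.3202, 0.0914]
tool_rot: [[0.849, 0.528, -0.001], [0.528, -0.849, -0.001], [-0.001, 0.0, -1.0]]
ft_force: [-4.1, -5.3, -1.6]
grip_width: 0.0138
gripper_force: 21.0
```

```bash
python3 - <<'E'
from h import *
o=observe();need(o,(.5725+.07*np.cos(np.radians(212)),-.282+.07*np.sin(np.radians(212)),.091),32)
E
```

```text
pos [ 0.5129 -0.3202  0.0914] yaw 31.88 tilt [-0.0012 -0.0009] t 5.15 w 0.0138 F [-4.1 -5.3 -1.6] off [ 0.02 -0.02  0.01] turn -0.02
```

Request:
{"method": "drive_tool", "body": {
  "offset": [
    [0,0,0],
    [0,0,0],
    [0,0,0],
    [0,0,-0.2],
    [0,0,-0.5],
    [0,0,-0.8],
    [0,0,-0.8],
    [0,0,-0.8],
    [0,0,-0.4],
    [0,0,0]
  ],
  "turn": [
    [0,0,0],
    [0,0,0],
    [0,0,0],
    [0,0,0],
    [0,0,0],
    [0,0,0],
    [0,0,0],
    [0,0,0],
    [0,0,0],
    [0,0,0]
  ],
  "hand": [0.4,0.5,0.5,0.5,0.5,0.5,0.5,0.5,0.5,0.5]
}}

```text
time_s: 6.4
position: [0.5138, -0.3198, 0.2329]
tool_rot: [[0.849, 0.528, 0.002], [0.528, -0.849, -0.002], [0.001, 0.003, -1.0]]
ft_force: [-0.1, 0.7, -0.2]
grip_width: 0.0427
gripper_force: 0.0
```

```bash
python3 - <<'E'
from h import *
o=observe();c=camera_info("wrist");im=get_image("wrist")
t=get_image("top");c2=camera_info("top")
a=np.hstack([crop(cv2.convertScaleAbs(im,alpha=1.6),160,20,200,260,2),crop(cv2.convertScaleAbs(t,alpha=1.6),340,190,80,104,5)])
cv2.imwrite("pics/w2.png",a);need(o,(.481,-.0168,.231),0);np.save("w2.npy",c["world_to_cam"])
E
```

```text
pos [ 0.5138 -0.3198  0.2329] yaw 31.89 tilt [ 0.0023 -0.002 ] t 6.4 w 0.0427 F [-0.1  0.7 -0.2] off [ 3.31 -6.86  0.03] turn 5.32
```

View pics/w2.png

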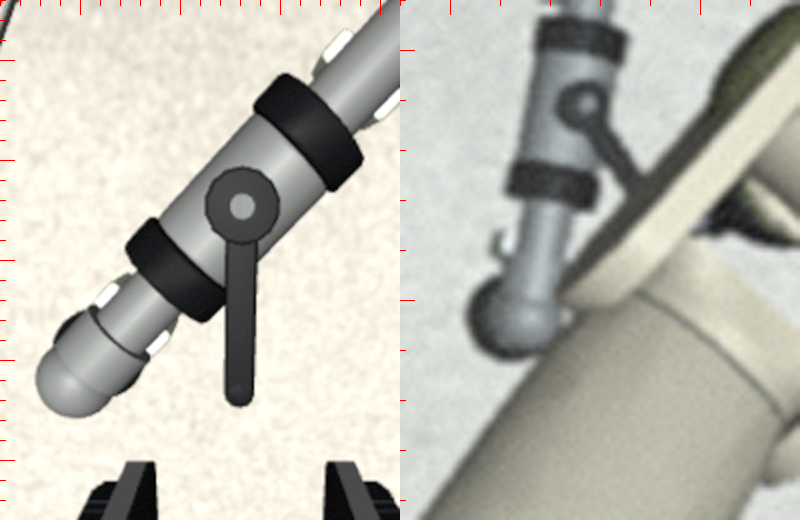

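```bash
python3 - <<'E'
from h import *
c=camera_info("wrist");c["world_to_cam"]=np.load("w2.npy")
P=lambda x,y,z:ray(c,160+x/2,20+y/2,z)
f=lambda d:np.degrees(np.arctan2(d[1],d[0]))
print(f(P(242,206,.111)-P(239,400,.111)),f(P(309,131,.06)-P(178,270,.06)), f(P(355,90,.058)-P(118,332,.058)))
need(observe(),(.481,-.0168,.231),0)
E
```

```text
30.996671675567278 -12.56289055789421 -13.621582737552764
pos [ 0.5133 -0.3194  0.2308] yaw 31.89 tilt [-0.0006  0.0007] t 6.5 w 0.0423 F [ 0.6  0.3 -1.6] off [ 3.31 -6.85  0.  ] turn 5.32
```

The lever reads about 44 deg from the pipe and is free of the fingers. On to the lid.

Request:
{"method": "drive_tool", "body": {
  "offset": [
    [0.41,-0.86,0],
    [0.41,-0.86,0],
    [0.41,-0.86,0],
    [0.41,-0.86,0],
    [0.41,-0.86,0],
    [0.41,-0.86,0],
    [0.42,-0.85,0],
    [0.42,-0.84,0],
    [0,0,0],
    [0,0,0]
  ],
  "turn": [
    [0,0,0],
    [0,0,0],
    [0,0,0],
    [0,0,0],
    [0,0,0],
    [0,0,0],
    [0,0,0],
    [0,0,1],
    [0,0,1],
    [0,0,1]
  ],
  "hand": [1,1,1,1,1,1,1,1,1,1]
}}

```text
time_s: 7.75
position: [0.4804, -0.0166, 0.2305]
tool_rot: [[0.971, 0.238, -0.002], [0.238, -0.971, 0.0], [-0.002, -0.001, -1.0]]
ft_force: [-0.3, 0.2, 0.6]
grip_width: 0.0855
gripper_force: 0.0
```

Request:
{"method": "drive_tool", "body": {
  "offset": [
    [0,0,0],
    [0,0,0],
    [0,0,0],
    [0,0,0.5],
    [0,0,0.5],
    [0,0,0],
    [0,0,0],
    [0,0,0],
    [0,0,0],
    [0,0,0]
  ],
  "turn": [
    [0,0,1],
    [0,0,1],
    [0,0,0.32],
    [0,0,0],
    [0,0,0],
    [0,0,0],
    [0,0,0],
    [0,0,0],
    [0,0,0],
    [0,0,0]
  ],
  "hand": [1,1,1,1,1,1,1,1,1,1]
}}

```text
time_s: 9.0
position: [0.4809, -0.0173, 0.1915]
tool_rot: [[1.0, -0.001, 0.0], [-0.001, -1.0, -0.0], [0.0, 0.0, -1.0]]
ft_force: [0.6, -0.1, -0.1]
grip_width: 0.0854
gripper_force: 0.0
```

```bash
python3 - <<'E'
from h import *
o=observe();c=camera_info("wrist");im=get_image("wrist")
cv2.imwrite("pics/w3.png",im);need(o,(.481,-.0168,.1),0)
for r,z in ((.011,.053),(.033,.025)):
  for a in (0,90,180,270):print(px(c,(.481+r*np.cos(np.radians(a)),-.0168+r*np.sin(np.radians(a)),z)).round(1),end=" ")
E
```

```text
pos [ 0.4809 -0.0173  0.1915] yaw -0.03 tilt [ 0.0004 -0.0001] t 9.0 w 0.0854 F [ 0.6 -0.1 -0.1] off [ 0.   -0.01  2.29] turn -0.01
[278.4 184.3] [266.8 195.6] [278.4 206.7] [289.9 195.6] [278.4 157.1] [246.8 189. ] [278.6 219.1] [310.2 189. ]
```

View pics/w3.png

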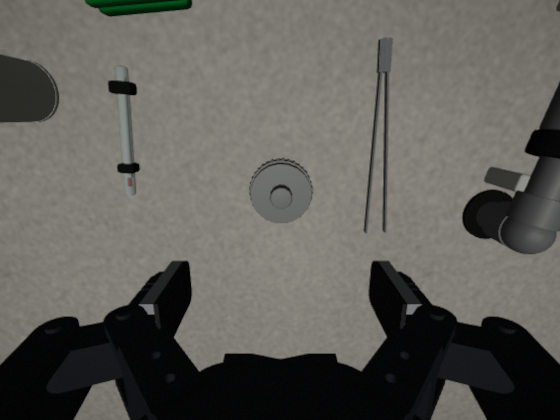

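The knob is at (281,197) where I predicted (278.4,195.6), so the lid is at about (0.480, -0.019). I'll descend with that correction.

Request:
{"method": "drive_tool", "body": {
  "offset": [
    [-0.03,0.05,0.3],
    [0,0,0.6],
    [0,0,0.6],
    [0,0,0.6],
    [0,0,0.6],
    [0,0,0.6],
    [0,0,0.6],
    [0,0,0.4],
    [0,0,0.2],
    [0,0,0]
  ],
  "turn": [
    [0,0,0],
    [0,0,0],
    [0,0,0],
    [0,0,0],
    [0,0,0],
    [0,0,0],
    [0,0,0],
    [0,0,0],
    [0,0,0],
    [0,0,0]
  ],
  "hand": [1,1,1,1,1,1,1,1,1,1]
}}

```text
time_s: 10.3
position: [0.4793, -0.0192, 0.0109]
tool_rot: [[1.0, -0.001, -0.001], [-0.001, -1.0, 0.0], [-0.001, -0.0, -1.0]]
ft_force: [-0.1, 0.0, 0.1]
grip_width: 0.0854
gripper_force: 0.0
```

```bash
python3 - <<'E'
from h import *
o=observe();c=camera_info("wrist");im=get_image("wrist")
cv2.imwrite("pics/w4.png",im);need(o,(.4797,-.0193,0),0);print(env.hold_point_z)
for r,z in ((.011,.053),(.033,.025)):
  for a in (0,90,180,270):print(px(c,(.4797+r*np.cos(np.radians(a)),-.0193+r*np.sin(np.radians(a)),z)).round(1),end=" ")
E
```

```text
pos [ 0.4793 -0.0192  0.0109] yaw -0.04 tilt [-0.001   0.0003] t 10.3 w 0.0854 F [-0.1  0.   0.1] off [0.01 0.   0.27] turn -0.01
0.0187
[277.2 285.6] [248.6 311. ] [277.4 335. ] [306. 311.] [277.6 207.7] [207.9 274.8] [278.  333.5] [347.8 274.7]
```

View pics/w4.png

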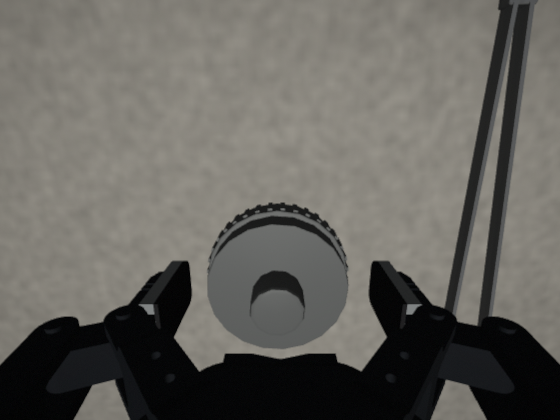

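The knob top is at (277.5,312), within a pixel of the prediction. I'll lower the last 11 mm and grip the collar.

Request:
{"method": "drive_tool", "body": {
  "offset": [
    [0,0,0.15],
    [0,0,0.12],
    [0,0,0],
    [0,0,0],
    [0,0,0],
    [0,0,0],
    [0,0,0],
    [0,0,0],
    [0,0,0],
    [0,0,0]
  ],
  "turn": [
    [0,0,0],
    [0,0,0],
    [0,0,0],
    [0,0,0],
    [0,0,0],
    [0,0,0],
    [0,0,0],
    [0,0,0],
    [0,0,0],
    [0,0,0]
  ],
  "hand": [1,1,0.9,0.8,0.7,0.6,0.6,0.6,0.6,0.6],
  "newtons": 30
}}

```text
time_s: 11.6
position: [0.4797, -0.0192, 0.001]
tool_rot: [[1.0, -0.001, 0.001], [-0.001, -1.0, -0.0], [0.001, 0.0, -1.0]]
ft_force: [-1.2, 0.8, 5.8]
grip_width: 0.065
gripper_force: 32.3
```

```bash
python3 - <<'E'
from h import *
need(observe(),(.4797,-.0193,0.),0)
E
```

```text
pos [ 0.4797 -0.0192  0.001 ] yaw -0.03 tilt [ 0.0005 -0.0001] t 11.6 w 0.065 F [-1.2  0.8  5.8] off [0.   0.   0.02] turn -0.01
```

Request:
{"method": "drive_tool", "body": {
  "offset": [
    [0,0,-0.1],
    [0,0,-0.3],
    [0,0,-0.5],
    [0,0,-0.6],
    [0,0,-0.7],
    [0,0,-0.8],
    [0,0,-0.8],
    [0,0,-0.7],
    [0,0,-0.4],
    [0,0,-0.1]
  ],
  "turn": [
    [0,0,0],
    [0,0,0],
    [0,0,0],
    [0,0,0],
    [0,0,0],
    [0,0,0],
    [0,0,0],
    [0,0,0],
    [0,0,0],
    [0,0,0]
  ],
  "hand": [0.6,0.6,0.6,0.6,0.6,0.6,0.6,0.6,0.6,0.6]
}}

```text
time_s: 12.85
position: [0.4797, -0.0193, 0.2019]
tool_rot: [[1.0, -0.001, 0.002], [-0.001, -1.0, -0.001], [0.002, 0.001, -1.0]]
ft_force: [0.5, 0.7, -1.4]
grip_width: 0.0646
gripper_force: 33.5
```

Request:
{"method": "drive_tool", "body": {
  "offset": [
    [0.02,-0.3,0],
    [0.02,-0.6,0],
    [0.02,-0.8,0],
    [0.02,-0.9,0],
    [0.02,-0.9,0],
    [0.02,-0.9,0],
    [0.02,-0.9,0],
    [0.02,-0.7,0],
    [0.02,-0.4,0],
    [0.02,-0.1,0]
  ],
  "turn": [
    [0,0,0],
    [0,0,0],
    [0,0,0],
    [0,0,0],
    [0,0,0],
    [0,0,0],
    [0,0,0],
    [0,0,0],
    [0,0,0],
    [0,0,0]
  ],
  "hand": [0.6,0.6,0.6,0.6,0.6,0.6,0.6,0.6,0.6,0.6]
}}

```text
time_s: 14.1
position: [0.4874, 0.2414, 0.2]
tool_rot: [[1.0, 0.001, -0.001], [0.001, -1.0, -0.0], [-0.001, 0.0, -1.0]]
ft_force: [0.9, 0.3, -0.8]
grip_width: 0.0649
gripper_force: 33.5
```

```bash
python3 - <<'E'
from h import *
get_image("wrist");o=observe();c=camera_info("wrist");im=get_image("wrist");np.save("w5.npy",c["world_to_cam"])
cv2.imwrite("pics/w5.png",im);need(o,(.5745,.236,.2),0);print(px(c,(.578,.24,.095)))
E
```

```text
pos [0.4876 0.2412 0.2001] yaw -0.0 tilt [-0.0008 -0.0002] t 14.15 w 0.0647 F [-0.6 -0.  -1.1] off [2.17 0.13 0.  ] turn -0.0
[280.01667641  91.30341268]
```

View pics/w5.png

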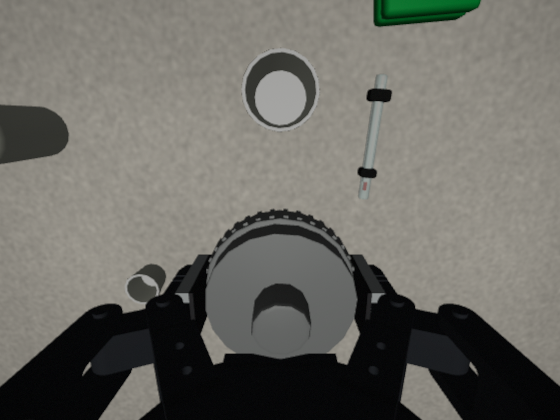

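```bash
python3 - <<'E'
from h import *
c=camera_info("wrist");c["world_to_cam"]=np.load("w5.npy")
im=cv2.imread("pics/w5.png");cv2.imwrite("pics/c5.png",np.hstack([crop(cv2.convertScaleAbs(im,alpha=1.3),230,40,100,100,4),crop(cv2.convertScaleAbs(im,alpha=1.6),230,270,100,100,4)]))
L,R_,T=ray(c,242.5,88,.095),ray(c,319.5,88,.095),ray(c,281,48.5,.095)
print(L,R_,T, (L+R_)/2,T[0]-.03)
print("knob pred",px(c,(.4876,.2412,.2521)).round(1),"cap L/R pred",px(c,(.4876,.2722,.2361)).round(1),px(c,(.4876,.2102,.2361)).round(1))
E
```

```text
[0.58036915 0.26847673 0.095     ] [0.5803206  0.21003083 0.095     ] [0.60736351 0.23926108 0.095     ] [0.58034487 0.23925378 0.095     ] 0.5773635130203036
knob pred [276.8 329.1] cap L/R pred [200.3 302.7] [354.2 302.6]
```

View pics/c5.png

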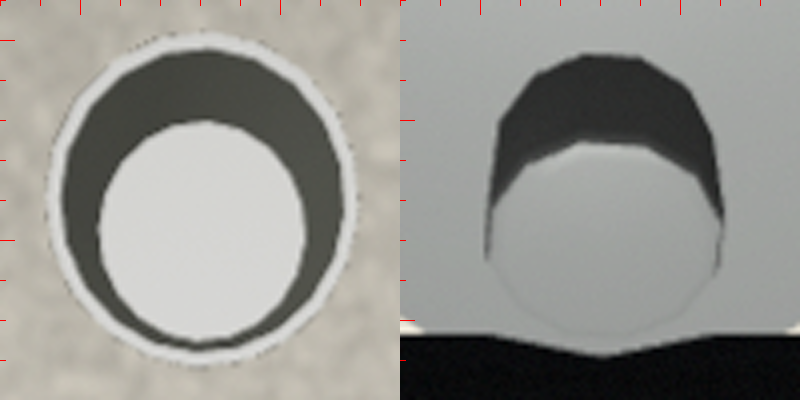

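```bash
python3 - <<'E'
from h import *
c=camera_info("wrist");c["world_to_cam"]=np.load("w5.npy")
T,B=ray(c,280.9,52.25,.095),ray(c,280.9,127.5,.095);L,R_=ray(c,245.75,89,.095),ray(c,316,89,.095)
print((T+B)/2,T-B,(L+R_)/2,L-R_)
m=(T+B)/2;k=ray(c,281.25,329.4,.2521);print("lid app",k,"rel",(m-k)[:2])
need(observe(),(.4876+(m-k)[0],.2412+(m-k)[1],.2),0)
E
```

```text
[0.57812237 0.23932758 0.095     ] [5.35097183e-02 1.25133115e-05 2.77555756e-17] [0.57963638 0.23934825 0.095     ] [4.42634208e-05 5.33696797e-02 0.00000000e+00]
lid app [0.48749472 0.23964502 0.2521    ] rel [ 0.09062765 -0.00031743]
pos [0.4877 0.2406 0.2002] yaw -0.03 tilt [-0.0005 -0.0003] t 14.2 w 0.065 F [ 0.2 -0.8 -1.4] off [ 2.26 -0.01  0.  ] turn -0.01
```

The rim fits a 53.4 mm mouth (54 stated). The lid-to-tub shift is 90.6 mm in x and about 0 in y. Next I'll move over the tub and lower to just above the rim.

Request:
{"method": "drive_tool", "body": {
  "offset": [
    [0.2,0,0],
    [0.4,0,0],
    [0.6,0,0],
    [0.6,0,0],
    [0.36,0.01,0],
    [0.1,0,0.4],
    [0,0,0.6],
    [0,0,0.6],
    [0,0,0.5],
    [0,0,0.1]
  ],
  "turn": [
    [0,0,0],
    [0,0,0],
    [0,0,0],
    [0,0,0],
    [0,0,0],
    [0,0,0],
    [0,0,0],
    [0,0,0],
    [0,0,0],
    [0,0,0]
  ],
  "hand": [0.6,0.6,0.6,0.6,0.6,0.6,0.6,0.6,0.6,0.6]
}}

```text
time_s: 15.45
position: [0.5771, 0.2398, 0.1105]
tool_rot: [[1.0, -0.001, -0.004], [-0.001, -1.0, -0.001], [-0.004, 0.001, -1.0]]
ft_force: [-0.3, 0.5, -1.0]
grip_width: 0.0645
gripper_force: 33.6
```

```bash
python3 - <<'E'
from h import *
get_image("wrist");o=observe();need(o,(.5783,.2409,.084),0)
s=get_image("scene");c=camera_info("scene");print(px(c,(.578,.241,.095)),px(c,(.578,.241,.135)))
cv2.imwrite("pics/s6.png",crop(cv2.convertScaleAbs(s,alpha=1.5),300,200,100,100,6))
E
```

```text
pos [0.5775 0.2399 0.1111] yaw -0.06 tilt [-0.0025 -0.0005] t 15.5 w 0.0646 F [ 0.   0.6 -1.2] off [ 0.02 -0.03  0.68] turn -0.01
[351.55018364 250.58682105] [353.34993484 242.16789492]
```

View pics/s6.png

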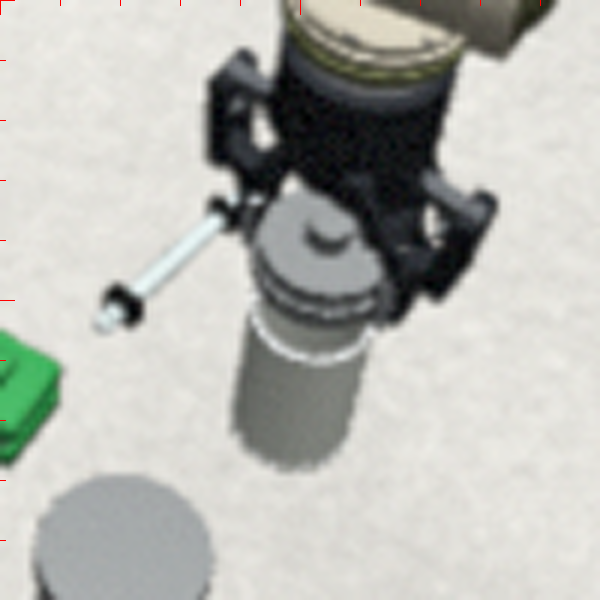

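The plug hangs centred just above the rim. Now down slowly.

Request:
{"method": "drive_tool", "body": {
  "offset": [
    [0.02,-0.03,0.05],
    [0,0,0.05],
    [0,0,0.07],
    [0,0,0.07],
    [0,0,0.07],
    [0,0,0.07],
    [0,0,0.07],
    [0,0,0.07],
    [0,0,0.07],
    [0,0,0.0]
  ],
  "turn": [
    [0,0,0],
    [0,0,0],
    [0,0,0],
    [0,0,0],
    [0,0,0],
    [0,0,0],
    [0,0,0],
    [0,0,0],
    [0,0,0],
    [0,0,0]
  ],
  "hand": [0.6,0.6,0.6,0.6,0.6,0.6,0.6,0.6,0.6,0.6]
}}

```text
time_s: 16.8
position: [0.5789, 0.2415, 0.0887]
tool_rot: [[1.0, -0.001, -0.0], [-0.001, -1.0, -0.0], [-0.0, 0.0, -1.0]]
ft_force: [0.6, -0.8, -0.6]
grip_width: 0.0647
gripper_force: 33.6
```

```bash
python3 - <<'E'
from h import *
need(observe(),(.5783,.2409,.084),0)
E
```

```text
pos [0.5789 0.2415 0.0887] yaw -0.03 tilt [-0.0004 -0.0001] t 16.8 w 0.0647 F [ 0.6 -0.8 -0.6] off [-0.01  0.01  0.12] turn -0.01
```

No contact so far and 4.7 mm to go.

Request:
{"method": "drive_tool", "body": {
  "offset": [
    [0,0,0.03],
    [0,0,0.03],
    [0,0,0.03],
    [0,0,0.02],
    [0,0,0.02],
    [0,0,0.0],
    [0,0,0.0],
    [0,0,0.0],
    [0,0,0.0],
    [0,0,0.0]
  ],
  "turn": [
    [0,0,0],
    [0,0,0],
    [0,0,0],
    [0,0,0],
    [0,0,0],
    [0,0,0],
    [0,0,0],
    [0,0,0],
    [0,0,0],
    [0,0,0]
  ],
  "hand": [0.6,0.6,0.6,0.6,0.6,0.6,0.6,0.6,0.6,0.6]
}}

```text
time_s: 18.05
position: [0.579, 0.2415, 0.084]
tool_rot: [[1.0, -0.001, 0.0], [-0.001, -1.0, 0.0], [0.0, -0.0, -1.0]]
ft_force: [-0.8, -1.2, 4.3]
grip_width: 0.0649
gripper_force: 34.0
```

```bash
python3 - <<'E'
from h import *
need(observe(),(.5783,.2409,.084),0)
E
```

```text
pos [0.579  0.2415 0.084 ] yaw -0.03 tilt [0.0004 0.    ] t 18.05 w 0.0649 F [-0.8 -1.2  4.3] off [-0.02  0.02 -0.  ] turn -0.01
```

Contact at 4-5 N came at exactly the expected height, so the lid is seated. I'll let go.

Request:
{"method": "drive_tool", "body": {
  "offset": [
    [0,0,0],
    [0,0,0],
    [0,0,0],
    [0,0,0],
    [0,0,0],
    [0,0,0],
    [0,0,0],
    [0,0,0],
    [0,0,0],
    [0,0,0]
  ],
  "turn": [
    [0,0,0],
    [0,0,0],
    [0,0,0],
    [0,0,0],
    [0,0,0],
    [0,0,0],
    [0,0,0],
    [0,0,0],
    [0,0,0],
    [0,0,0]
  ],
  "hand": [0.78,0.82,0.86,0.9,0.95,1,1,1,1,1]
}}

```text
time_s: 19.3
position: [0.579, 0.2415, 0.0837]
tool_rot: [[1.0, -0.001, -0.0], [-0.001, -1.0, 0.0], [-0.0, -0.0, -1.0]]
ft_force: [0.2, 0.1, -0.2]
grip_width: 0.0854
gripper_force: 0.0
```

```bash
python3 - <<'E'
from h import *
o=observe();need(o,(.5783,.2409,.084),0)
c=camera_info("wrist");im=get_image("wrist");s=get_image("scene")
print("knob pred",px(c,(o["position"][0],o["position"][1],.136)))
cv2.imwrite("pics/w7.png",np.hstack([crop(cv2.convertScaleAbs(im,alpha=1.5),180,180,200,200,2),crop(cv2.convertScaleAbs(s,alpha=1.5),320,220,65,65,6)[:390][:, :390] if 0 else cv2.resize(crop(cv2.convertScaleAbs(s,alpha=1.5),320,215,65,65,6),(400,400))]))
E
```

```text
pos [0.579  0.2415 0.0837] yaw -0.04 tilt [-0.  0.] t 19.3 w 0.0854 F [ 0.2  0.1 -0.2] off [-0.02  0.01 -0.01] turn -0.01
knob pred [276.91458289 329.48298117]
```

View pics/w7.png

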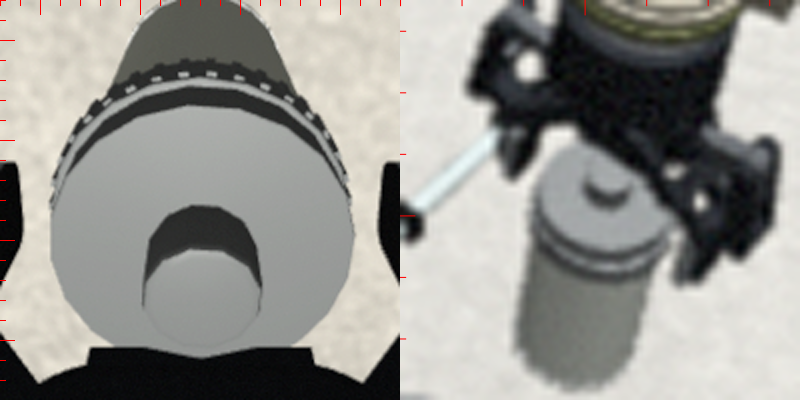

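Seated level with the fingers clear, and the knob is centred at column 281 on the tool axis. Next: up to knob height and close gently.

Request:
{"method": "drive_tool", "body": {
  "offset": [
    [0,0,-0.2],
    [0,0,-0.4],
    [0,0,-0.3],
    [0,0,-0.08],
    [0,0,0],
    [0,0,0],
    [0,0,0],
    [0,0,0],
    [0,0,0],
    [0,0,0]
  ],
  "turn": [
    [0,0,0],
    [0,0,0],
    [0,0,0],
    [0,0,0],
    [0,0,0],
    [0,0,0],
    [0,0,0],
    [0,0,0],
    [0,0,0],
    [0,0,0]
  ],
  "hand": [1,1,1,1,1,0.9,0.8,0.7,0.6,0.5],
  "newtons": 20
}}

```text
time_s: 20.65
position: [0.579, 0.2415, 0.1229]
tool_rot: [[1.0, -0.001, -0.0], [-0.001, -1.0, 0.0], [-0.0, -0.0, -1.0]]
ft_force: [-0.8, -0.6, 0.7]
grip_width: 0.0425
gripper_force: 0.0
```

Request:
{"method": "drive_tool", "body": {
  "offset": [
    [0,0,0],
    [0,0,0],
    [0,0,0],
    [0,0,0],
    [0,0,0],
    [0,0,0],
    [0,0,0],
    [0,0,0],
    [0,0,0],
    [0,0,0]
  ],
  "turn": [
    [0,0,0],
    [0,0,0],
    [0,0,0],
    [0,0,0],
    [0,0,0],
    [0,0,0],
    [0,0,0],
    [0,0,0],
    [0,0,0],
    [0,0,0]
  ],
  "hand": [0.42,0.37,0.33,0.3,0.27,0.24,0.2,0.18,0.18,0.18]
}}

```text
time_s: 21.9
position: [0.579, 0.2415, 0.123]
tool_rot: [[1.0, -0.001, 0.0], [-0.001, -1.0, 0.0], [0.0, -0.0, -1.0]]
ft_force: [-0.6, 0.3, 1.2]
grip_width: 0.0211
gripper_force: 19.5
```

```bash
python3 - <<'E'
from h import *
need(observe(),(.579,.2415,.223),0);print(observe()["gripper_force"])
E
```

```text
pos [0.579  0.2415 0.123 ] yaw -0.04 tilt [0.0002 0.0001] t 21.9 w 0.0211 F [-0.6  0.3  1.2] off [ 0.  -0.  -2.5] turn -0.01
19.546627700328827
```

Request:
{"method": "drive_tool", "body": {
  "offset": [
    [0,0,-0.05],
    [0,0,-0.1],
    [0,0,-0.15],
    [0,0,-0.3],
    [0,0,-0.45],
    [0,0,-0.5],
    [0,0,-0.45],
    [0,0,-0.3],
    [0,0,-0.15],
    [0,0,-0.05]
  ],
  "turn": [
    [0,0,0],
    [0,0,0],
    [0,0,0],
    [0,0,0],
    [0,0,0],
    [0,0,0],
    [0,0,0],
    [0,0,0],
    [0,0,0],
    [0,0,0]
  ],
  "hand": [0.15,0.15,0.15,0.15,0.15,0.15,0.15,0.15,0.15,0.15]
}}

```text
time_s: 23.15
position: [0.5789, 0.2415, 0.223]
tool_rot: [[1.0, -0.001, -0.0], [-0.001, -1.0, -0.0], [-0.0, 0.0, -1.0]]
ft_force: [1.1, -0.3, 0.0]
grip_width: 0.021
gripper_force: 19.6
```

Request:
{"method": "drive_tool", "body": {
  "offset": [
    [0,0,0],
    [0,0,0],
    [0,0,0],
    [0,0,0],
    [0,0,0],
    [0,0,0],
    [0,0,0],
    [0,0,0],
    [0,0,0],
    [0,0,0]
  ],
  "turn": [
    [0,0,0],
    [0,0,0],
    [0,0,0],
    [0,0,0],
    [0,0,0],
    [0,0,0],
    [0,0,0],
    [0,0,0],
    [0,0,0],
    [0,0,0]
  ],
  "hand": [0.15,0.15,0.15,0.15,0.15,0.15,0.15,0.15,0.15,0.15]
}}

```text
time_s: 24.4
position: [0.579, 0.2415, 0.2229]
tool_rot: [[1.0, -0.001, 0.0], [-0.001, -1.0, -0.0], [0.0, 0.0, -1.0]]
ft_force: [0.1, -0.2, -0.8]
grip_width: 0.0211
gripper_force: 19.6
```

```bash
python3 - <<'E'
from h import *
o=observe();need(o,(.579,.2415,.223),0);print(o["gripper_force"])
s=get_image("scene");t=get_image("top")
cv2.imwrite("pics/s8.png",np.hstack([crop(cv2.convertScaleAbs(s,alpha=1.5),310,190,80,100,5),cv2.resize(crop(cv2.convertScaleAbs(s,alpha=1.5),180,130,100,125,4),(400,500))]))
E
```

```text
pos [0.579  0.2415 0.2229] yaw -0.03 tilt [ 0. -0.] t 24.4 w 0.0211 F [ 0.1 -0.2 -0.8] off [ 0. -0. -0.] turn -0.01
19.58912819623947
```

View pics/s8.png

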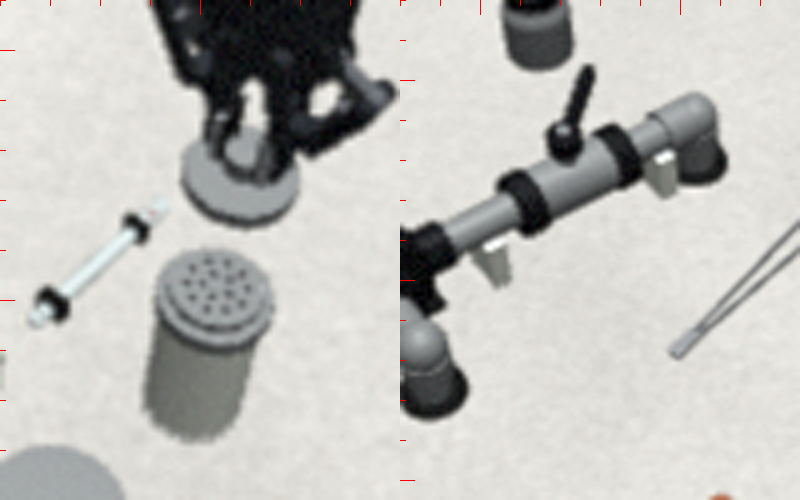

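The cap is held level 10 cm above the seated sifter lid, and the lever stands about 45 deg across the pipe. Handing in.

```bash
python3 -c "
from rig import env
print(env.close_job())"
```

```text
the job is handed in; nothing more can be done
None
```

The job is handed in, with no verdict returned: by the last camera view and readings, the valve lever is at about 45 degrees, the inner lid is seated on the tub, and the cap is held level 10 cm above it.

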